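Tip the core out of the tilting mould and lock the mould level

ROBOT

A 7-joint arm with a two-finger parallel gripper is mounted at the origin on the work surface. World frame = base frame: x ahead of the robot, y to its left, z up, the work surface at z = 0. Lengths are in m, angles in rad, forces in N, time in s.
With the tool pointing down it reaches from about 0.4 to 0.85 m from the base axis. Payload 10.4 kg.
Tool frame: the origin (TCP) lies on the centre line of the jaws, within the pads' length; the fingertips stand 8 mm ahead of it and the grasp point (between the pads) lies 11 mm behind it (r.nose_length is the distance from the TCP to the fingertips, in m); z points along the fingers, y is the direction in which the jaws open and shut (so a half turn about z gives the same grasp; the last joint's range is limited). The gripper opens to 87 mm and grips with 3 to 60 N. Pads are 19 mm wide; open, the fingers measure 117 mm over their backs; the gripper's body (75 mm by 190 mm) begins 51 mm behind the grasp point.
Start: joints at [-1.301, 0.332, -0.065, 1.46, 0.022, 1.35, -0.088], TCP at [0.18, 0.598, 0.231] pointing down, gripper open.
Joint ranges: [-2.6, 2.6], [-0.5, 2.12], [-1.47, 1.34], [0.16, 2.42], [-1.27, 4.41], [0.06, 2.06], [-2.6, 2.6]. Speed limits (rad/s): [2.22, 2.22, 2.79, 2.79, 3.14, 3.14, 3.14].

INTERFACE

Orientations are given as a unit quaternion [x, y, z, w].
In Python, from bench import r, imaging, job gives the robot as it stands. The module is installed in compiled form; this text tells all that it offers.
- The arm moves only by the tool servo_tool, never from a script. Its argument "deltas" is text: rows parted by semicolons, each of 7 numbers parted by spaces: the shift along the world's x, y, z in units of 40 mm (1.0 is 40 mm), then the turn, a rotation vector about the world's x, y, z in units of 8 degrees (1.0 is 8 degrees), then the closure, from 0 (fully open) to 1 (shut). In form: x y z rx ry rz hand; .... A call has 1 to 5 rows; each row shifts and turns the commanded pose from where the row before left it; what a row does not reach is not made up. A row lasts 1/8 s, in which the tool goes at most 62.5 mm and 10.7 degrees, less where a joint would pass 70% of its speed; a pose out of reach is approached as far as the arm can. A call is refused whole if a number of a shift passes 1 or a number of a turn 1, either way. A call with a gripper value outside its range is refused whole. The fingers move at their own pace and stop on an object; "newtons" is the grip in N (left out, the last holds). Time passes only in rows, so rows that do not move let the fingers close. It gives the time, the measured TCP pose, the force and the opening at its end, in the units of the state.
- r.read_state(): the state, without advancing time (a new reading comes with each control period).
- imaging.camera(name): name is "scene" or "top"; returns a dict with "color" (384x512x3 uint8, red, green, blue), "z_map" (384x512 float32, m along the optical axis (not along the pixel's ray), 0 where there is no reading), "camera_matrix" (3x3 intrinsics, pixels), "R" (3x3) and "t" (3): a world point X has camera coordinates R X + t. Camera axes: x right, y down, z forward; pixel columns grow to the right and rows downward; lengths in m; the calibration is good to about 2 mm. A picture is of the moment at which its call begins.
- job.close_job(): hands the job in, once; it reports no verdict.
The state is a dict: "time": time; "joint_positions": joint angles; "joint_vel": joint speeds; "joint_torque": joint torques, N m; "ee_pos": TCP position; "eef_rot": TCP orientation; "ft_force": force on the tool from outside, world axes, zero at the start; "torque": the same for the moment, N m; "width": finger opening in m.
Only numpy, scipy, OpenCV 4.12 (cv2) and the standard library are available. Lean on these libraries where they do the work, as an engineer would, in place of code of your own. Each camera call takes 0.05 s, during which the arm holds its last target. There are 200 camera calls.

TASK

Using its yellow handle, tip the dark steel mould to 45 degrees (the red mark; do not go well past it) and keep it there for about a second so that the brass core rolls out into the trough, then bring the mould fully back to level. Next press the red sprung lock lever down until its detent holds it, and finally take the core from the trough and lay it lengthwise in the V of the green saddle. Do not drop the core on the bench, and leave the jar, the spanner and the die ring where they are.

Things in the scene. Friction and masses are not known exactly. Their poses are not given: they have to be found in the camera images.
- stand: Blue tilting stand fixed to the bench, about 130 x 230 mm, with a protractor arc on its +x side. Origin: on the bench under its middle. x is parallel to the mould's hinge; the lock lever sticks out to -x; the mould tips out towards -y, where chute and trough are. Yaw varies. Hinge posts 12 x 24 mm, 88 mm high, at (+-47, -50) mm.
- mould (a joint): Tilt of the mould, rad: 0 level (as found, on its stop), 0.785 = 45 degrees; positive lifts the handle end. Stiff hinge, stays where left, about 6 N at the handle. The mould is an open dark steel box 76 x 100 mm, walls and back block 30 mm high, hinged on its open pouring edge (top of its 8 mm floor), where a 3 mm lip holds the core until about 40 degrees.
- mould_hinge (a point): Centre of the hinge axis, fixed in the stand at (0, -50, 75) mm. The axis runs along the stand's x.
- mould_handle (a point): Middle of the mould's yellow handle bar, 12 mm diameter, 76 mm long, parallel to the hinge, on two end arms (60 mm clear between). Moves with the mould: when level 110 mm behind (+y) and 60 mm above the hinge axis, 135 mm above the bench; 24 mm free below the bar. Axes: the mould's.
- mould_pocket (a point): Middle of the mould's pocket, moves with the mould: 21.5 mm from the hinge axis, 14 mm above the pocket floor. The pocket is 56 mm wide along x, 31 mm long. The core starts in it.
- lock (a joint): Red lock lever, in rad: 0 up (as found, a spring holds it there), fully down 0.62 (its stop). Needs up to about 12 N at its pad. Past 0.42 a detent takes it and pulls it down and holds it at about 0.62 (lever level); let go short of that it springs back up.
- lock_pad (a point): Middle of the top of the lever's pad (34 mm along the lever, 30 mm wide, 7 mm thick), moves with it. The pivot is parallel to the stand's y at stand (-60, 20, 82) mm; the lever points to the stand's -x, pad middle 58 mm from the pivot. Up, the pad top is about 118 mm above the bench; in the detent about 85 mm.
- core: Loose brass cylinder, 28 mm diameter, 50 mm long, about 0.24 kg. Origin at its centre, x along its length; it lies with x roughly parallel to the stand's x and rolls about it.
- trough (a point): Where the core's centre comes to rest in the trough, at stand (0, -116, 36) mm, 36 mm above the bench: a steel V 40 mm long along the stand's x, so the core overhangs about 5 mm at each end. Free space beyond both ends, so the core is best gripped by its end faces (50 mm). Chute cheeks begin 25 mm towards the mould.
- green_saddle: Green fixed saddle, 40 x 64 mm, 40 mm high, with a 90 degree V groove along its x, groove bottom 16 mm above the bench. Origin: on the bench under its middle. Position and yaw vary; it may be swapped with the red one.
- green_saddle_seat (a point): Where the core's centre lies when it rests in the green saddle, 36 mm above the bench. Axes: the saddle's.
- red_saddle: Red saddle, the same shape, not used in this job.
- jar: Glass jar with steel lid, 70 mm diameter, 100 mm high, bystander. Origin under its middle.
- spanner: Steel spanner 170 mm long lying flat, bystander.
- die_ring: Dark steel die ring 110 mm diameter, 44 mm hole, 30 mm high, bystander. Origin under its middle.
Not all that is in view belongs to the job. Of the things shaped like the core, the brass one is meant. What is meant by the green_saddle is not blue, and is the smaller of those in its own colour.

How it is judged:
By the outcome, as a careful person would: the job done as asked, in the order asked, and still so for the second after the job is handed in, with the robot touching nothing.
It also fails if it takes over 62 s, if anything falls off the work surface, if the arm or the gripper's body presses on something with over 40 N, if the wrist force passes 120 N, or if a joint passes its speed limit or range.

## Working session

There is one attempt and no reset: what is moved stays moved. The work goes in short steps, Python scripts to look and compute and a tool call to move; the robot and the scene stay as the last step left them, time stands still between calls to the robot, and variables do not carry over. Pictures are saved under pics/ and viewed, about 8 in all and at most 12, crops included, and the job is handed in when it is done.

Besides the shell and the picture viewer there is one more tool, called after "Emit:" in YAML: its name, and indented under it one key for each argument. servo_tool: Moves the arm, as the interface text tells. Its arguments: {"type":"object","properties":{"deltas":{"type":"string"},"newtons":{"type":"number"}},"required":["deltas"]}

```bash
mkdir -p pics; cat > h.py <<'E'
import numpy as np, cv2
from bench import r, imaging, job
def cam(n):
    c=imaging.camera(n); return c
def pts(c):
    z=c["z_map"]; K=c["camera_matrix"]; v,u=np.mgrid[:z.shape[0],:z.shape[1]]
    P=np.stack([(u-K[0,2])/K[0,0]*z,(v-K[1,2])/K[1,1]*z,z],-1)
    W=(P-c["t"])@c["R"]; W[z==0]=np.nan
    return W
def save(c,n): cv2.imwrite("pics/"+n,c["color"][...,::-1])
E
python3 - <<'E'
from h import *
ims=[]
for n in("top","scene"):
    c=cam(n); np.savez(n+"0.npz",**c); cv2.imwrite(f"pics/{n}0.png",cv2.resize(c["color"][...,::-1],(800,600),interpolation=cv2.INTER_CUBIC))
    print(n,c["camera_matrix"].tolist(),(-c["R"].T@c["t"]).round(3),c["R"].round(3).tolist())
print(r.read_state())
E
```

```text
top [[366.9977136024915, 0.0, 255.0821494344193], [0.0, 366.9977136024915, 188.57215323398472], [0.0, 0.0, 1.0]] [0.403 0.02  1.101] [[-0.013, -1.0, -0.025], [-0.987, 0.017, -0.16], [0.161, 0.023, -0.987]]
scene [[360.4391957180552, 0.0, 254.66481487265267], [0.0, 360.4391957180552, 191.26652831858507], [0.0, 0.0, 1.0]] [0.996 0.365 0.918] [[-0.618, 0.786, -0.008], [0.653, 0.508, -0.561], [-0.437, -0.352, -0.828]]
{'time': 0.1, 'joint_positions': array([-1.3006106 ,  0.33279976, -0.06471506,  1.46085434,  0.02161798,
        1.34994036, -0.08848248]), 'joint_vel': array([-0.000146  , -0.00105634, -0.00020264, -0.0015833 ,  0.00120404,
       -0.00040827,  0.00029207]), 'joint_torque': array([ 2.13624087e-03, -6.24549580e+01,  2.53584125e-02, -3.90706694e+01,
       -6.13348000e-02,  3.68087995e-02,  6.46702370e-05]), 'ee_pos': array([0.18028822, 0.59806734, 0.22984055]), 'eef_rot': array([ 1.45843367e-01,  9.89307478e-01, -6.50141412e-04, -5.87121699e-05]), 'ft_force': array([ 0.42069698, -0.12336171, -0.45856153]), 'torque': array([ 0.03753802,  0.00389537, -0.04784465]), 'width': 0.08717638629244813}
```

View pics/top0.png

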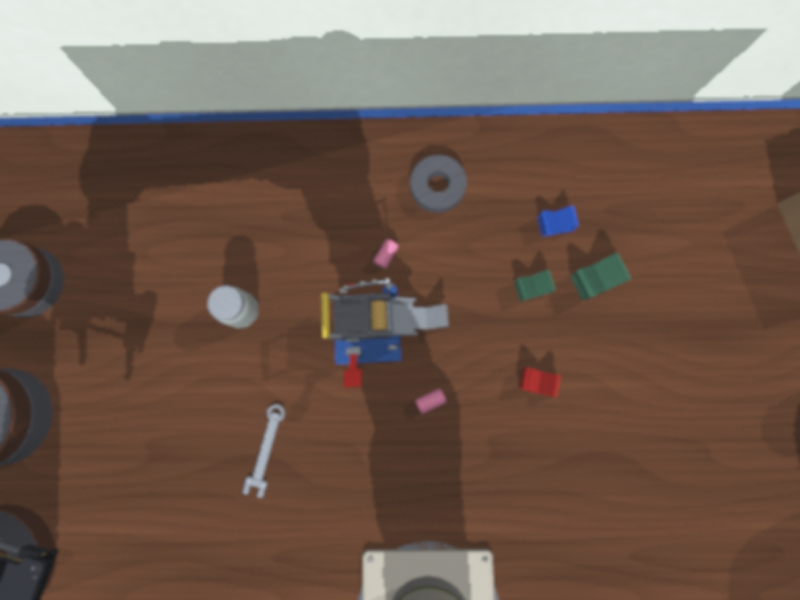

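View pics/scene0.png

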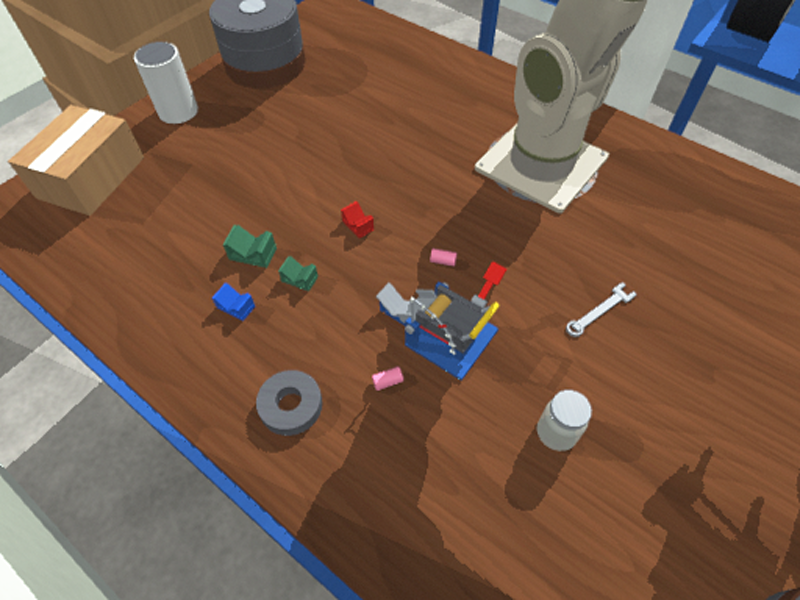

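Top view (800 px scale): the stand is at (365,330), with the yellow handle at (325,316) and the lock pad at (352,375). The brass core is in the mould at (379,315). The pink cylinders at (386,253) and (430,401) are decoys.
Saddle candidates are green (535,285), green (600,275), blue (559,220) and red (541,382). The small green one at (535,285) fits the description, since it is not blue and is the smaller green.

```bash
python3 - <<'E'
from h import *
for n in("top","scene"):
    c=dict(np.load(n+"0.npz")); W=pts(c); hsv=cv2.cvtColor(c["color"],cv2.COLOR_RGB2HSV)
    H,S,V=[hsv[...,i].astype(int) for i in range(3)]
    for name,m in dict(yellow=(H>22)&(H<33)&(S>150)&(V>100),red=((H<4)|(H>176))&(S>190)&(V>90),green=(H>60)&(H<95)&(S>80),brass=(H>15)&(H<24)&(S>110)&(V>90),blue=(H>100)&(H<125)&(S>120)).items():
        k,L,st,ce=cv2.connectedComponentsWithStats(m.astype(np.uint8))
        for i in range(1,k):
            if st[i,4]<25: continue
            P=W[L==i]; P=P[~np.isnan(P[:,0])]
            if len(P)<20 or abs(P[:,1].mean())>.5 or P[:,0].mean()>.75: continue
            hi=P[P[:,2]>np.percentile(P[:,2],60)] 
            (cx,cy),(w,h),a=cv2.minAreaRect((P[:,:2]*1000).astype(np.float32))
            print(n,name,st[i,4],ce[i].round(0),"mean",P.mean(0).round(3),"min",np.percentile(P,3,0).round(3),"max",np.percentile(P,97,0).round(3),"rect",round(cx),round(cy),round(w),round(h),round(a,1))
c=dict(np.load("top0.npz"));s=dict(np.load("scene0.npz"))
a=cv2.resize(c["color"][150:260,190:420],(800,382),interpolation=cv2.INTER_CUBIC)
cv2.imwrite("pics/crop1.png",a[...,::-1])
E
```

```text
top yellow 113 [208. 202.] mean [0.526 0.171 0.123] min [ 0.494  0.163 -0.002] max [0.561 0.196 0.143] rect 527 179 72 34 1.2
top green 516 [384. 177.] mean [ 0.605 -0.332  0.038] min [ 0.575 -0.369  0.018] max [ 0.635 -0.292  0.054] rect 606 -333 49 82 24.1
top green 249 [342. 182.] mean [ 0.592 -0.211  0.029] min [ 0.571 -0.237  0.016] max [ 0.611 -0.182  0.04 ] rect 591 -211 36 56 15.9
top brass 63 [206. 201.] mean [0.543 0.191 0.033] min [ 0.5    0.172 -0.004] max [0.59  0.199 0.139] rect 544 182 92 34 0.7
top brass 41 [210. 202.] mean [0.531 0.169 0.087] min [ 0.502  0.162 -0.003] max [0.555 0.18  0.142] rect 527 171 57 18 1.1
top brass 146 [242. 202.] mean [0.53 0.08 0.1 ] min [0.507 0.069 0.094] max [0.554 0.091 0.104] rect 531 80 23 48 89.6
top blue 351 [357. 141.] mean [ 0.717 -0.263  0.026] min [ 0.696 -0.293  0.005] max [ 0.739 -0.232  0.039] rect 724 -264 50 64 10.1
top blue 445 [236. 224.] mean [0.475 0.103 0.014] min [0.455 0.05  0.006] max [0.496 0.165 0.088] rect 477 107 45 120 2.6
scene yellow 113 [309. 204.] mean [0.53  0.168 0.138] min [0.494 0.163 0.135] max [0.56
[... 382 characters left out ...]
[ 0.645 -0.29   0.053] rect 609 -334 57 85 22.9
scene green 321 [190. 175.] mean [ 0.599 -0.209  0.026] min [ 0.574 -0.239  0.008] max [ 0.62  -0.18   0.041] rect 596 -212 43 65 14.4
scene brass 114 [281. 195.] mean [0.529 0.081 0.101] min [0.509 0.069 0.095] max [0.548 0.091 0.105] rect 526 80 46 23 3.0
scene blue 3215 [471.  33.] mean [-1.168  0.149 -0.237] min [-1.798 -0.142 -0.64 ] max [-0.894  0.359 -0.09 ] rect -1348 129 937 583 0.1
scene blue 371 [149. 193.] mean [ 0.723 -0.26   0.026] min [ 0.7   -0.293  0.006] max [ 0.744 -0.231  0.04 ] rect 716 -277 58 91 7.9
scene blue 913 [285. 222.] mean [0.551 0.115 0.017] min [0.466 0.008 0.006] max [0.587 0.169 0.086] rect 554 90 126 224 27.9
```

View pics/crop1.png

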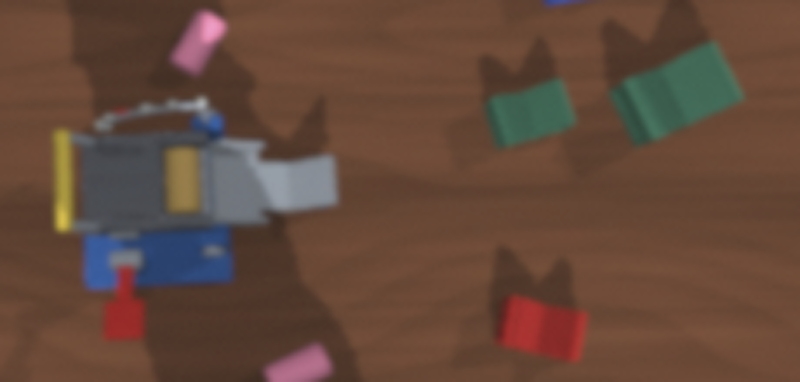

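The crop shows small green at (530,112) next to large green (680,92), so the small one is my saddle; the brass core is in the mould at (183,180). Now I'll refine the stand and saddle yaw.

```bash
cat >> h.py <<'E'
def pca(P):
    m=np.median(P,0); d=np.linalg.svd((P-P.mean(0))[:,:2],full_matrices=False)[2][0]
    return P.mean(0).round(4), round(float((np.degrees(np.arctan2(d[1],d[0]))+90)%180-90),1)
E
python3 - <<'E'
from h import *
for n in("top","scene"):
    c=dict(np.load(n+"0.npz")); W=pts(c); hsv=cv2.cvtColor(c["color"],cv2.COLOR_RGB2HSV)
    H,S,V=[hsv[...,i].astype(int) for i in range(3)]
    X,Y,Z=[np.nan_to_num(W[...,i],nan=9) for i in range(3)]
    ye=(H>18)&(H<34)&(S>120)&(Z>.128)&(Z<.15)&(abs(Y-.17)<.03); print(n,"bar",ye.sum(),pca(W[ye]),np.percentile(W[ye],[2,98],axis=0).round(4).tolist())
    co=(abs(X-.53)<.04)&(abs(Y-.08)<.02)&(H>13)&(H<26)&(S>90); print("core",pca(W[co]))
    rp=((H<6)|(H>174))&(S>150)&(abs(X-.41)<.06)&(abs(Y-.12)<.04)&(Z>.1); print("lever",pca(W[rp]),np.percentile(W[rp],[2,98],axis=0).round(4).tolist())
    tr=(abs(X-.53)<.05)&(Y<.02)&(Y>-.05)&(Z>.012)&(Z<.09); print("trough",pca(W[tr]),np.percentile(W[tr],[2,98],axis=0).round(4).tolist())
    g=(H>60)&(H<95)&(S>80)&(abs(X-.595)<.05)&(abs(Y+.21)<.045); A=W[g]; print("saddle",pca(A))
    t=A[A[:,2]>.034]; mid=np.median(t[:,1])
    for s in (t[:,1]>-.211,t[:,1]<=-.211): print("  ridge",s.sum(),pca(t[s]))
    b=A[A[:,2]<.024]; print("  low",pca(b))
    pw=W[(abs(X-.5)<.15)&(abs(Y-.05)<.15)&(S>60)&(H>160)&(H<176)&(Z<.05)&(Z>.012)]; 
E
```

```text
top bar 119 (array([0.5285, 0.1676, 0.1387]), 2.6) [[0.492, 0.1625, 0.1343], [0.5631, 0.174, 0.1431]]
core (array([0.5312, 0.0801, 0.0995]), 1.0)
lever (array([0.4237, 0.1233, 0.1165]), -0.5) [[0.4073, 0.1089, 0.1014], [0.445, 0.1382, 0.1271]]
trough (array([ 0.5343, -0.0113,  0.0331]), -87.2) [[0.513, -0.0436, 0.0175], [0.5557, 0.0197, 0.0559]]
saddle (array([ 0.5918, -0.2105,  0.0287]), -74.2)
  ridge 43 (array([ 0.5852, -0.1898,  0.037 ]), 14.2)
  ridge 27 (array([ 0.5974, -0.2346,  0.0378]), 13.9)
  low (array([ 0.5919, -0.2115,  0.0198]), -73.8)
scene bar 117 (array([0.5312, 0.1689, 0.1395]), 1.9) [[0.494, 0.1628, 0.1341], [0.5666, 0.174, 0.1433]]
core (array([0.5297, 0.0806, 0.1005]), 1.2)
lever (array([0.4282, 0.1246, 0.1154]), -0.1) [[0.4119, 0.1098, 0.1012], [0.4507, 0.1382, 0.127]]
trough (array([ 0.5381, -0.0175,  0.0332]), -79.4) [[0.5155, -0.0422, 0.0168], [0.5571, 0.0174, 0.0551]]
saddle (array([ 0.5989, -0.2087,  0.0258]), -74.7)
  ridge 45 (array([ 0.59  , -0.188 ,  0.0376]), 15.0)
  ridge 39 (array([ 0.6018, -0.2358,  0.0375]), 15.0)
  low (array([ 0.6005, -0.2049,  0.0158]), -60.8)
```

Emit:
servo_tool:
  deltas: "1 -1 0 0 0 0.5 0; 1 -1 0 0 0 0.5 0; 1 -1 0 0 0 0.5 0; 1 -1 0 0 0 0.5 0; 1 -1 0 0 0 0 0"

```text
time: 0.72
ee_pos: [0.3814, 0.3968, 0.2304]
eef_rot: [0.006, 1.0, -0.0, -0.0]
ft_force: [1.5, 0.9, 0.0]
width: 0.0867
```

Emit:
servo_tool:
  deltas: "0.62 -0.95 0 0 0 0.33 0; 0.62 -0.95 0 0 0 0 0; 0.62 -0.95 0 0 0 0 0; 0.62 -0.95 0 0 0 0 0; 0.62 -0.95 0 0 0 0 0"

```text
time: 1.35
ee_pos: [0.5048, 0.2071, 0.2303]
eef_rot: [-0.016, 1.0, -0.0, -0.0]
ft_force: [0.5, 0.4, 0.6]
width: 0.087
```

Emit:
servo_tool:
  deltas: "0.62 -0.97 0 0 0 0 0; 0 0 -0.7 0 0 0 0; 0 0 -0.7 0 0 0 0; 0 0 -0.6 0 0 0 0; 0 0 0 0 0 0 0"
  newtons: 15

```text
time: 1.98
ee_pos: [0.5279, 0.1691, 0.1488]
eef_rot: [-0.016, 1.0, -0.001, -0.002]
ft_force: [0.3, 0.7, 0.0]
width: 0.087
```

```bash
python3 - <<'E'
from h import *
a=cam("scene")["color"][90:280,200:400]; cv2.imwrite("pics/c2.png",cv2.resize(a,(631,600),interpolation=cv2.INTER_CUBIC)[...,::-1]); print(r.read_state()["ee_pos"],r.read_state()["joint_positions"].round(2))
E
```

```text
[0.52877812 0.16944303 0.15027963] [-0.62  0.24  0.26  1.76 -0.07  1.15  1.27]
```

View pics/c2.png

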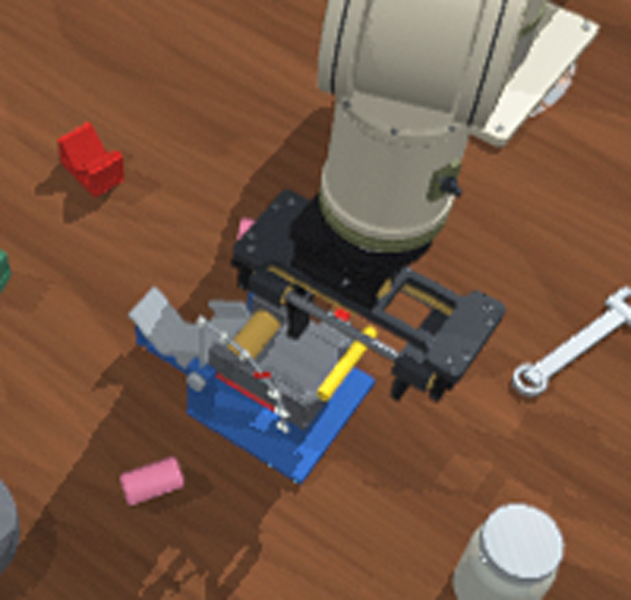

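The open fingers straddle the yellow bar (345,365) and the mould is still level. I'll descend and grip.

Emit:
servo_tool:
  deltas: "0 0 -0.57 0 0 0 0; 0 0 0 0 0 0 0.6; 0 0 0 0 0 0 1; 0 0 0 0 0 0 1; 0 0 0 0 0 0 1"
  newtons: 15

```text
time: 2.65
ee_pos: [0.5295, 0.1697, 0.1284]
eef_rot: [-0.016, 1.0, 0.0, 0.0]
ft_force: [-0.1, 0.4, -0.1]
width: 0.0548
```

Emit:
servo_tool:
  deltas: "0 0 0 0 0 0 1; 0 0 0 0 0 0 1; 0 0 0 0 0 0 1"

```text
time: 3.02
ee_pos: [0.5292, 0.1696, 0.1278]
eef_rot: [-0.016, 1.0, 0.0, -0.0]
ft_force: [0.0, 0.2, 0.7]
width: 0.0253
```

Emit:
servo_tool:
  deltas: "0 0 0 0 0 0 1; 0 0 0 0 0 0 1; 0 0 0 0 0 0 1; 0 0 0 0 0 0 1"
  newtons: 20

```text
time: 3.52
ee_pos: [0.5292, 0.1687, 0.1277]
eef_rot: [-0.016, 1.0, -0.0, -0.0]
ft_force: [0.2, -5.0, 2.0]
width: 0.0112
```

Emit:
servo_tool:
  deltas: "0.004 -0.126 0.235 0.625 0.022 0 1; 0.005 -0.146 0.223 0.625 0.022 0 1; 0.006 -0.164 0.209 0.625 0.022 0 1; 0 0 0 0 0 0 1"

```text
time: 4.03
ee_pos: [0.5298, 0.1512, 0.1547]
eef_rot: [-0.015, 0.991, 0.131, -0.002]
ft_force: [-1.6, -2.8, -1.2]
width: 0.0115
```

```bash
python3 - <<'E'
from h import *
from scipy.spatial.transform import Rotation as Ro
s=r.read_state(); print(s["ee_pos"],s["ft_force"],s["width"],Ro.from_quat(s["eef_rot"]).as_matrix().round(3).tolist(),s["joint_positions"].round(2))
a=cam("scene")["color"][120:270,220:400]; cv2.imwrite("pics/c3.png",cv2.resize(a,(720,600),interpolation=cv2.INTER_CUBIC)[...,::-1])
E
```

```text
[0.52983152 0.15115885 0.15467408] [-1.64197986 -2.78327714 -1.16740431] 0.011464905081758035 [[-1.0, -0.029, -0.009], [-0.03, 0.965, 0.26], [0.001, 0.26, -0.966]] [-0.44  0.2   0.27  1.82 -0.35  1.11  1.58]
```

View pics/c3.png

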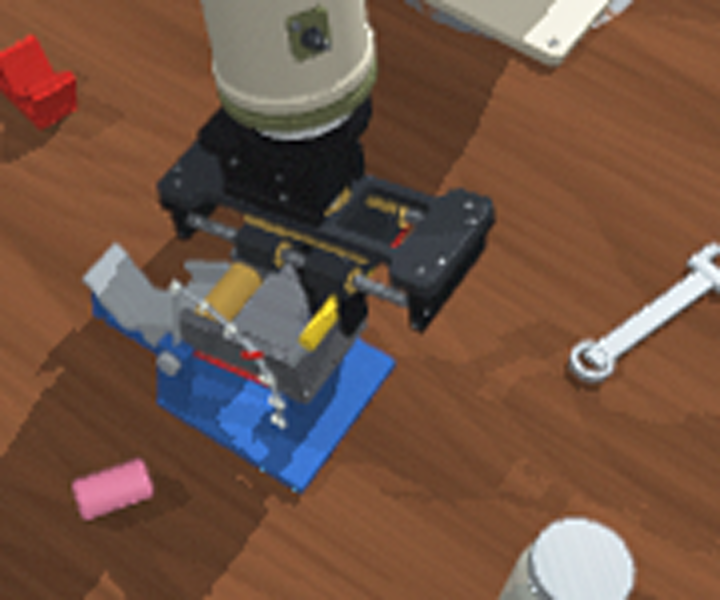

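The mould is now about 15° up with the bar held between the pads (320,325), and the core is still in the pocket (230,290). Continuing to 45°.

Emit:
servo_tool:
  deltas: "0.006 -0.182 0.194 0.625 0.022 0 1; 0.007 -0.198 0.178 0.625 0.022 0 1; 0.007 -0.213 0.16 0.625 0.022 0 1; 0 0 0 0 0 0 1"

```text
time: 4.58
ee_pos: [0.5308, 0.1282, 0.1755]
eef_rot: [-0.015, 0.966, 0.258, -0.005]
ft_force: [0.4, -1.5, -0.8]
width: 0.011
```

Emit:
servo_tool:
  deltas: "0.008 -0.226 0.14 0.625 0.022 0 1; 0.008 -0.237 0.12 0.625 0.022 0 1; 0.009 -0.247 0.099 0.625 0.022 0 1; 0 0 0 0 0 0 1; 0 0 0 0 0 0 1"

```text
time: 5.2
ee_pos: [0.5318, 0.1009, 0.1897]
eef_rot: [-0.016, 0.924, 0.381, -0.008]
ft_force: [2.8, -1.8, -1.6]
width: 0.0111
```

Emit:
servo_tool:
  deltas: "0 0 0 0 0 0 1; 0 0 0 0 0 0 1; 0 0 0 0 0 0 1"

```text
time: 5.58
ee_pos: [0.5318, 0.1008, 0.1898]
eef_rot: [-0.015, 0.924, 0.382, -0.007]
ft_force: [5.2, 2.2, -5.2]
width: 0.0112
```

```bash
python3 - <<'E'
from h import *
from scipy.spatial.transform import Rotation as Ro
s=r.read_state(); print(s["ee_pos"],s["ft_force"],s["width"],Ro.from_quat(s["eef_rot"]).as_matrix().round(3).tolist(),s["joint_positions"].round(2))
a=cam("scene")["color"][120:270,220:400]; cv2.imwrite("pics/c4.png",cv2.resize(a,(720,600),interpolation=cv2.INTER_CUBIC)[...,::-1])
E
```

```text
[0.53176791 0.1008293  0.18975705] [ 5.21507878  2.24562632 -5.17386128] 0.011154764198614676 [[-0.999, -0.023, -0.025], [-0.034, 0.707, 0.706], [0.002, 0.707, -0.708]] [-0.1   0.32  0.32  1.82 -0.87  1.38  2.16]
```

View pics/c4.png

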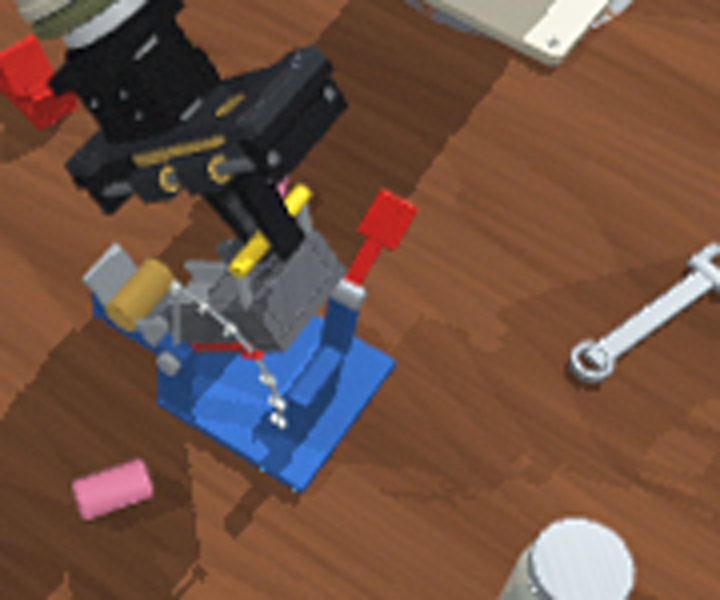

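The core now lies in the trough (140,295) and the mould is at about 44°. I'll nudge it 1° up, hold, then return by the reverse arc.

Emit:
servo_tool:
  deltas: "0.002 -0.045 0.014 0.1 0 0 1; 0 0 0 0 0 0 1; 0 0 0 0 0 0 1; 0 0 0 0 0 0 1; 0 0 0 0 0 0 1"

```text
time: 6.25
ee_pos: [0.5318, 0.0992, 0.1904]
eef_rot: [-0.015, 0.921, 0.389, -0.007]
ft_force: [5.8, 2.7, -5.0]
width: 0.0112
```

Emit:
servo_tool:
  deltas: "0 0 0 0 0 0 1; 0 0 0 0 0 0 1; 0 0 0 0 0 0 1; 0 0 0 0 0 0 1; -0.002 0.045 -0.014 -0.1 0 0 1"

```text
time: 6.88
ee_pos: [0.5318, 0.1001, 0.19]
eef_rot: [-0.015, 0.924, 0.382, -0.007]
ft_force: [4.9, -2.4, -2.2]
width: 0.0113
```

Emit:
servo_tool:
  deltas: "-0.009 0.247 -0.099 -0.625 -0.022 0 1; -0.008 0.237 -0.12 -0.625 -0.022 0 1; -0.008 0.226 -0.14 -0.625 -0.022 0 1; -0.007 0.213 -0.16 -0.625 -0.022 0 1; 0 0 0 0 0 0 1"

```text
time: 7.5
ee_pos: [0.5302, 0.1377, 0.1683]
eef_rot: [-0.017, 0.977, 0.214, -0.004]
ft_force: [7.2, -0.6, -10.3]
width: 0.0109
```

Emit:
servo_tool:
  deltas: "-0.007 0.198 -0.178 -0.625 -0.022 0 1; -0.006 0.182 -0.194 -0.625 -0.022 0 1; -0.006 0.164 -0.209 -0.625 -0.022 0 1; -0.005 0.146 -0.223 -0.625 -0.022 0 1; 0 0 0 0 0 0 1"

```text
time: 8.12
ee_pos: [0.529, 0.1647, 0.1358]
eef_rot: [-0.018, 0.999, 0.041, -0.001]
ft_force: [5.5, -1.5, -8.5]
width: 0.0115
```

Emit:
servo_tool:
  deltas: "-0.004 0.126 -0.235 -0.625 -0.022 0 1; 0 0 0 0 0 0 1; 0 0 0 0 0 0 1"

```text
time: 8.5
ee_pos: [0.5288, 0.1687, 0.1274]
eef_rot: [-0.016, 1.0, -0.001, -0.0]
ft_force: [1.7, -4.0, -2.2]
width: 0.0113
```

Now a small push down, to make sure the mould is on its stop.

Emit:
servo_tool:
  deltas: "0 0.02 -0.06 0 0 0 1; 0 0 0 0 0 0 1"

```text
time: 8.75
ee_pos: [0.5291, 0.1688, 0.1269]
eef_rot: [-0.016, 1.0, -0.001, -0.0]
ft_force: [-6.3, -9.4, 15.4]
width: 0.0113
```

Emit:
servo_tool:
  deltas: "0 0 -0.05 0 0 0 1; 0 0 0 0 0 0 1"

```text
time: 9.0
ee_pos: [0.5299, 0.1689, 0.1258]
eef_rot: [-0.016, 1.0, -0.001, 0.001]
ft_force: [-6.6, -9.6, 20.8]
width: 0.0111
```

Emit:
servo_tool:
  deltas: "0 0 0.08 0 0 0 1; 0 0 0.02 0 0 0 0.3; 0 0 0 0 0 0 0.3; 0 0 0 0 0 0 0.3; 0 0 0 0 0 0 0.3"

```text
time: 9.62
ee_pos: [0.529, 0.1707, 0.1274]
eef_rot: [-0.016, 1.0, 0.0, -0.0]
ft_force: [0.2, -0.4, -0.5]
width: 0.0434
```

Emit:
servo_tool:
  deltas: "0 0 0 0 0 0 0.3; 0 0 0 0 0 0 0.3; 0 0 0.5 0 0 0 0.4; 0 0 0.8 0 0 0 0.4; 0 0 0.7 0 0 0 0.4"

```text
time: 10.25
ee_pos: [0.5292, 0.1704, 0.2085]
eef_rot: [-0.016, 1.0, 0.0, 0.0]
ft_force: [0.2, 0.0, -0.0]
width: 0.0524
```

Emit:
servo_tool:
  deltas: "-0.7 -0.3 0 0 0 0 1; -0.7 -0.3 0 0 0 0 1; -0.7 -0.3 0 0 0 0 1; -0.7 -0.22 0 0 0 0 1; 0 0 0 0 0 0 1"

```text
time: 10.88
ee_pos: [0.4162, 0.1253, 0.2077]
eef_rot: [-0.016, 1.0, 0.0, 0.0]
ft_force: [-0.4, -0.3, -0.4]
width: 0.0104
```

```bash
python3 - <<'E'
from h import *
s=r.read_state(); print(s["ee_pos"],s["ft_force"],s["width"])
c=cam("top");np.savez("top1.npz",**c)
d=cam("scene");np.savez("scene1.npz",**d)
a=cv2.resize(c["color"][150:260,190:310],(436,400),interpolation=cv2.INTER_CUBIC);b=cv2.resize(d["color"][120:270,220:370],(360,400),interpolation=cv2.INTER_CUBIC)
cv2.imwrite("pics/c5.png",np.hstack([a,b])[...,::-1])
for n,c in(("top",c),("scene",d)):
    W=pts(c); hsv=cv2.cvtColor(c["color"],cv2.COLOR_RGB2HSV); H,S,V=[hsv[...,i].astype(int) for i in range(3)]
    X,Y,Z=[np.nan_to_num(W[...,i],nan=9) for i in range(3)]
    ye=(H>18)&(H<34)&(S>120)&(Z>.128)&(Z<.16)&(abs(Y-.17)<.03); print(n,"bar",ye.sum(),pca(W[ye]))if ye.sum()>5 else 0
    co=(abs(X-.535)<.05)&(abs(Y+.005)<.03)&(H>13)&(H<26)&(S>90)&(Z>.02);print("core",co.sum(),pca(W[co]),np.percentile(W[co],[2,98],axis=0).round(4).tolist())
E
```

```text
[0.41615607 0.12526193 0.20767352] [-0.39349413 -0.31508469 -0.42515262] 0.010388215976263968
top bar 46 (array([0.5504, 0.1685, 0.1391]), 5.6)
core 150 (array([ 0.5336, -0.0049,  0.0465]), 0.7) [[0.5097, -0.0175, 0.0328], [0.5579, 0.0075, 0.0523]]
scene bar 119 (array([0.5312, 0.1687, 0.1406]), 1.9)
core 158 (array([ 0.5403, -0.0025,  0.0458]), 0.5) [[0.514, -0.0161, 0.0296], [0.5621, 0.0079, 0.0525]]
```

View pics/c5.png

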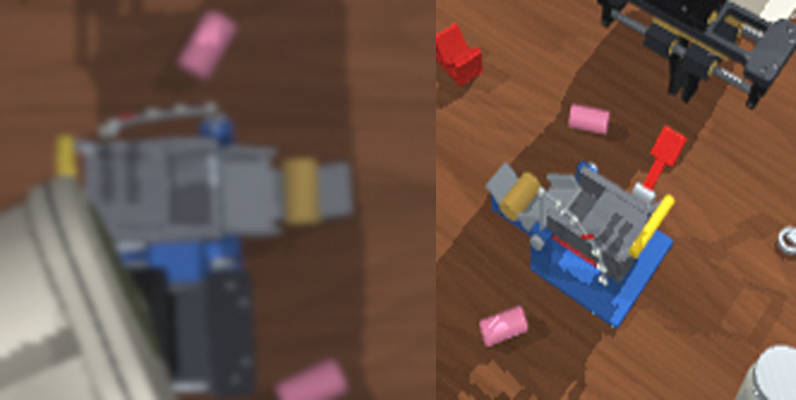

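The core is in the trough (right panel 520,195) and the mould looks level. I'll check that against the first image by depth difference.

```bash
python3 - <<'E'
from h import *
a=dict(np.load("scene0.npz"));b=dict(np.load("scene1.npz")); A,B=pts(a),pts(b)
for y0,y1 in((.10,.12),(.12,.14),(.14,.16),(.16,.18)):
    m=(abs(A[...,0]-.535)<.035)&(A[...,1]>y0)&(A[...,1]<y1)&(A[...,2]>.09)
    d=(B-A)[m][:,2]; print(y0,m.sum(),np.nanmedian(d).round(5),np.nanmean(d).round(5))
m=(abs(A[...,0]-.6)<.03)&(abs(A[...,1]+.21)<.03)&(A[...,2]>.01);print("saddle",np.nanmedian((B-A)[m][:,2]))
E
```

```text
0.1 159 0.00044 0.00057
0.12 172 0.00042 0.00045
0.14 153 0.00034 0.00097
0.16 118 0.00059 -0.00406
saddle -0.00012043553206970113
```

Emit:
servo_tool:
  deltas: "0.05 0 -0.7 0 0 0 1; 0 0 -0.7 0 0 0 1; 0 0 0 0 0 0 1"

```text
time: 11.35
ee_pos: [0.4186, 0.1252, 0.1499]
eef_rot: [-0.016, 1.0, -0.001, -0.002]
ft_force: [0.3, -0.0, 1.5]
width: 0.0007
```

There is a residual lift of about 0.4 mm (0.2°), probably because I backed off while still gripping. It's cheap to fix: press the bar down with closed fingers before locking.

Emit:
servo_tool:
  deltas: "0 0 1 0 0 0 1; 0.7 0.28 0.2 0 0 0 1; 0.7 0.28 0 0 0 0 1; 0.7 0.28 0 0 0 0 1; 0.7 0.26 0 0 0 0 1"

```text
time: 11.98
ee_pos: [0.5329, 0.1705, 0.2008]
eef_rot: [-0.016, 1.0, 0.0, 0.001]
ft_force: [0.2, -0.7, 0.3]
width: 0.0002
```

Emit:
servo_tool:
  deltas: "0 0 -0.6 0 0 0 1; 0 0 -0.5 0 0 0 1; 0 0 0 0 0 0 1"

```text
time: 12.35
ee_pos: [0.5311, 0.1697, 0.1551]
eef_rot: [-0.016, 1.0, -0.0, -0.001]
ft_force: [-0.3, 0.3, 0.0]
width: 0.0002
```

Emit:
servo_tool:
  deltas: "0 0 -0.15 0 0 0 1; 0 0 -0.05 0 0 0 1; 0 0 0 0 0 0 1"

```text
time: 12.72
ee_pos: [0.532, 0.1701, 0.1493]
eef_rot: [-0.016, 1.0, 0.001, 0.001]
ft_force: [-2.4, 0.1, 7.6]
width: 0.0
```

Emit:
servo_tool:
  deltas: "0 0 -0.05 0 0 0 1; 0 0 0 0 0 0 1"

```text
time: 12.98
ee_pos: [0.5322, 0.1701, 0.149]
eef_rot: [-0.016, 1.0, 0.001, 0.001]
ft_force: [-8.7, -4.0, 23.5]
width: 0.0002
```

Emit:
servo_tool:
  deltas: "0 0 0.7 0 0 0 1; 0 0 0.6 0 0 0 1; -0.95 -0.38 0 0 0 0 1; -0.95 -0.38 0 0 0 0 1; -0.95 -0.37 0 0 0 0 1"

```text
time: 13.6
ee_pos: [0.4163, 0.124, 0.1981]
eef_rot: [-0.016, 1.0, 0.0, 0.001]
ft_force: [0.1, 0.7, -0.0]
width: 0.0008
```

Emit:
servo_tool:
  deltas: "0 0 -0.6 0 0 0 1; 0 0 -0.6 0 0 0 1; 0 0 -0.3 0 0 0 1; 0 0 -0.2 0 0 0 1; 0 0 0 0 0 0 1"

```text
time: 14.22
ee_pos: [0.4177, 0.1246, 0.1298]
eef_rot: [-0.016, 1.0, 0.0, 0.0]
ft_force: [0.4, 0.2, 2.8]
width: 0.0007
```

Emit:
servo_tool:
  deltas: "0 0 -0.2 0 0 0 1; 0 0 -0.2 0 0 0 1; 0 0 -0.2 0 0 0 1; 0 0 -0.1 0 0 0 1"

```text
time: 14.72
ee_pos: [0.4168, 0.1242, 0.1005]
eef_rot: [-0.016, 1.0, -0.0, -0.001]
ft_force: [-0.6, 0.3, -0.0]
width: 0.0008
```

Emit:
servo_tool:
  deltas: "0 0 -0.1 0 0 0 1; 0 0 -0.1 0 0 0 1; 0 0 0 0 0 0 1"

```text
time: 15.1
ee_pos: [0.4172, 0.1244, 0.0933]
eef_rot: [-0.016, 1.0, 0.0, -0.0]
ft_force: [-0.1, -0.8, -0.4]
width: 0.0006
```

The force is zero at tip height 0.085, so the lever snapped down. I'll lift, turn the tool 90° and go above the core, opening on the way.

Emit:
servo_tool:
  deltas: "0 0 0.7 0 0 0 1; 0 0 0.9 0 0 0 1; 0 0 0.9 0 0 -0.9 0.5; 0.2 -0.2 0.2 0 0 -0.95 0; 0.28 -0.3 0 0 0 -0.95 0"

```text
time: 15.72
ee_pos: [0.437, 0.1047, 0.2025]
eef_rot: [0.18, 0.984, 0.001, 0.001]
ft_force: [0.9, -0.1, 0.9]
width: 0.023
```

Emit:
servo_tool:
  deltas: "0.5 -0.55 0 0 0 -0.95 0; 0.5 -0.55 0 0 0 -0.95 0; 0.5 -0.55 0 0 0 -0.95 0; 0.5 -0.55 0 0 0 -0.95 0; 0.5 -0.55 0 0 0 -0.95 0"

```text
time: 16.35
ee_pos: [0.537, -0.0063, 0.2014]
eef_rot: [0.491, 0.871, 0.0, 0.0]
ft_force: [-0.2, 0.0, 0.4]
width: 0.0724
```

Emit:
servo_tool:
  deltas: "0 0 0 0 0 -0.95 0; 0 0 0 0 0 -0.95 0; 0 0 0 0 0 -0.95 0; 0 0 0 0 0 -0.86 0; 0 0 0 0 0 0 0"

```text
time: 16.98
ee_pos: [0.5364, -0.0055, 0.2014]
eef_rot: [0.696, 0.718, 0.0, 0.0]
ft_force: [-0.3, 0.2, -1.0]
width: 0.0871
```

```bash
python3 - <<'E'
from h import *
from scipy.spatial.transform import Rotation as Ro
s=r.read_state(); R=Ro.from_quat(s["eef_rot"]).as_matrix();print(s["ee_pos"],s["width"],s["joint_positions"].round(2),"yaw",np.degrees(np.arctan2(R[1,1],R[0,1])))
A=pts(dict(np.load("top0.npz")))
for y in np.arange(-.04,.07,.01):
    m=(abs(A[...,0]-.535)<.1)&(abs(A[...,1]-y)<.005); print(round(y,2),np.nanpercentile(A[m][:,2],99).round(3),end="; ")
d=cam("scene");np.savez("scene2.npz",**d); B=pts(d); A=pts(dict(np.load("scene0.npz")))
for y0,y1 in((.10,.12),(.12,.14),(.14,.16)):
    m=(abs(A[...,0]-.535)<.035)&(A[...,1]>y0)&(A[...,1]<y1)&(A[...,2]>.09); print("mould dz",np.nanmedian((B-A)[m][:,2]).round(5))
hsv=cv2.cvtColor(d["color"],cv2.COLOR_RGB2HSV); H,S,V=[hsv[...,i].astype(int) for i in range(3)]
m=((H<6)|(H>174))&(S>150)&(abs(B[...,0]-.41)<.07)&(abs(B[...,1]-.12)<.04)&(B[...,2]>.06); print("lever",m.sum(),np.percentile(B[m],[5,50,95],axis=0).round(3).tolist())
cv2.imwrite("pics/c6.png",cv2.resize(d["color"][110:270,210:370],(600,600),interpolation=cv2.INTER_CUBIC)[...,::-1])
E
```

```text
[ 0.53637261 -0.00553417  0.20139759] 0.08710948522317308 [-0.51  0.16  0.49  1.76 -0.08  1.24  0.03] yaw 1.8302238806664353
-0.04 0.05; -0.03 0.042; -0.02 0.035; -0.01 0.025; 0.0 0.028; 0.01 0.052; 0.02 0.064; 0.03 0.073; 0.04 0.08; 0.05 0.09; 0.06 0.157; 0.07 0.159; mould dz 7e-05
mould dz 3e-05
mould dz 0.00023
lever 139 [[0.399, 0.112, 0.082], [0.421, 0.125, 0.084], [0.454, 0.137, 0.087]]
```

View pics/c6.png

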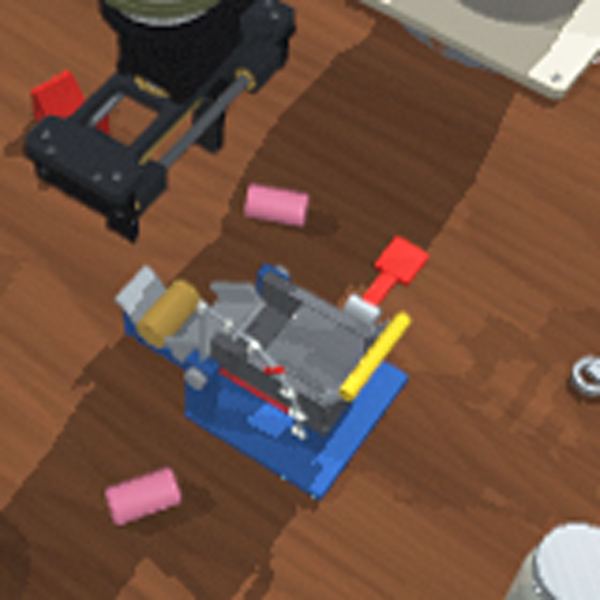

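The mould is now level (dz 0.05 mm) and the lever is down, with pad z at 0.084. The core sits in the trough at (170,312). Descending to grip its end faces.

Emit:
servo_tool:
  deltas: "0 0 -0.9 0 0 0 0; 0 0 -0.9 0 0 0 0; 0 0 -0.9 0 0 0 0; 0 0 -0.8 0 0 0 0; 0 0 -0.5 0 0 0 0"

```text
time: 17.65
ee_pos: [0.5357, -0.0056, 0.0398]
eef_rot: [0.695, 0.719, -0.001, -0.0]
ft_force: [-0.6, 0.1, 0.2]
width: 0.0868
```

Emit:
servo_tool:
  deltas: "0 0 -0.3 0 0 0 0; 0 0 0 0 0 0 0.2; 0 0 0 0 0 0 0.35; 0 0 0 0 0 0 0.38; 0 0 0 0 0 0 0.5"
  newtons: 10

```text
time: 18.27
ee_pos: [0.5367, -0.0055, 0.0299]
eef_rot: [0.696, 0.718, 0.0, 0.0]
ft_force: [-0.2, 0.2, -0.1]
width: 0.055
```

Emit:
servo_tool:
  deltas: "0 0 0 0 0 0 0.6; 0 0 0 0 0 0 0.8; 0 0 0 0 0 0 0.8; 0 0 0 0 0 0 0.8"
  newtons: 10

```text
time: 18.77
ee_pos: [0.5365, -0.0055, 0.0297]
eef_rot: [0.696, 0.718, 0.0, 0.0]
ft_force: [-2.0, 0.7, 5.9]
width: 0.0499
```

The core is gripped at 49.9 mm. Lifting and carrying it to the small green saddle, seat ≈ (0.594,-0.212), yaw ≈ 14.5°.

Emit:
servo_tool:
  deltas: "0 0 0 0 0 0 0.8; 0 0 0 0 0 0 0.8; 0 0 0.15 0 0 0 0.8; 0 0 0.3 0 0 0 0.8; 0 0 0.6 0 0 0 0.8"
  newtons: 30

```text
time: 19.4
ee_pos: [0.5357, -0.0057, 0.0716]
eef_rot: [0.696, 0.718, -0.001, -0.0]
ft_force: [0.3, 0.9, -1.6]
width: 0.0499
```

Emit:
servo_tool:
  deltas: "0 0 0.8 0 0 0 0.8; 0 0 0.7 0 0 0 0.8; 0.1 -0.4 0 0 0 0.2 0.8; 0.2 -0.7 0 0 0 0.25 0.8; 0.2 -0.7 0 0 0 0.25 0.8"

```text
time: 20.02
ee_pos: [0.5566, -0.0783, 0.1322]
eef_rot: [0.66, 0.752, 0.0, 0.0]
ft_force: [0.2, -0.1, -2.0]
width: 0.0497
```

Emit:
servo_tool:
  deltas: "0.2 -0.8 0 0 0 0.25 0.8; 0.2 -0.8 0 0 0 0.25 0.8; 0.2 -0.8 0 0 0 0.2 0.8; 0.2 -0.6 0 0 0 0.19 0.8; 0.14 -0.36 0 0 0 0 0.8"

```text
time: 20.65
ee_pos: [0.594, -0.2134, 0.1319]
eef_rot: [0.613, 0.79, -0.0, 0.0]
ft_force: [0.4, 0.0, -2.1]
width: 0.05
```

Emit:
servo_tool:
  deltas: "0 0 -0.3 0 0 0 0.8; 0 0 0 0 0 0 0.8"

```text
time: 20.9
ee_pos: [0.5932, -0.2103, 0.1178]
eef_rot: [0.612, 0.791, -0.0, -0.001]
ft_force: [0.1, 0.6, -2.4]
width: 0.0494
```

```bash
python3 - <<'E'
from h import *
from scipy.spatial.transform import Rotation as Ro
s=r.read_state(); R=Ro.from_quat(s["eef_rot"]).as_matrix();print(s["ee_pos"],s["width"],s["ft_force"],"yaw",np.degrees(np.arctan2(R[1,1],R[0,1])))
c=cam("top");d=cam("scene")
for n,c in (("t",c),("s",d)):
    W=pts(c); hsv=cv2.cvtColor(c["color"],cv2.COLOR_RGB2HSV); H,S,V=[hsv[...,i].astype(int) for i in range(3)]
    m=(H>13)&(H<26)&(S>90)&(abs(W[...,0]-.594)<.05)&(abs(W[...,1]+.212)<.04)&(W[...,2]>.06); print(n,m.sum(),pca(W[m]) if m.sum()>5 else "")
a=cv2.resize(d["color"][100:220,120:280],(800,600),interpolation=cv2.INTER_CUBIC)
cv2.imwrite("pics/c7.png",a[...,::-1])
E
```

```text
[ 0.59320645 -0.210271    0.11781745] 0.049422423367823105 [ 0.09392072  0.61302937 -2.42909766] yaw 14.554312131848514
t 20 (array([ 0.6018, -0.1971,  0.178 ]), 20.8)
s 164 (array([ 0.5935, -0.2006,  0.1703]), 6.2)
```

View pics/c7.png

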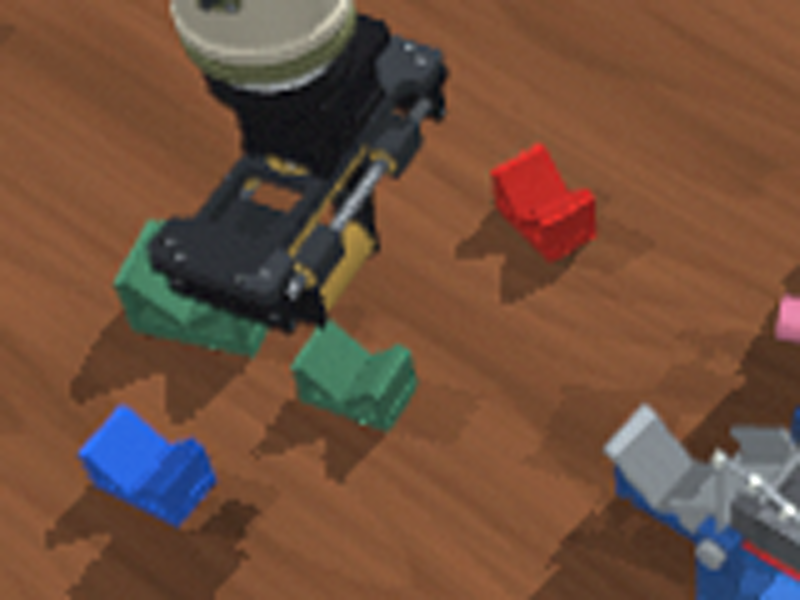

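The core is held level and parallel to the groove of the small green saddle at (355,375). One last refinement of the saddle centre from its flat ridge tops, since the fingers clear its ends by only 5 mm.

```bash
python3 - <<'E'
from h import *
th=np.radians(14.5);u=np.array([np.cos(th),np.sin(th)]);v=np.array([-u[1],u[0]]);C=np.array([.594,-.212])
for n in("top0","scene0","scene2"):
    c=dict(np.load(n+".npz"));W=pts(c);hsv=cv2.cvtColor(c["color"],cv2.COLOR_RGB2HSV)
    H,S=hsv[...,0].astype(int),hsv[...,1]
    m=(H>60)&(H<95)&(S>80)&(abs(W[...,0]-.595)<.05)&(abs(W[...,1]+.21)<.043)
    P=W[m]; a=(P[:,:2]-C)@u; b=(P[:,:2]-C)@v
    print(n,"z max",np.percentile(P[:,2],[90,99]).round(4))
    for lo in(.0,.03,.037):
        k=P[:,2]>lo; print("  ",lo,k.sum(),"u",np.percentile(a[k],[2,50,98]).round(4),"v",np.percentile(b[k],[2,98]).round(4))
    k=P[:,2]<.037; k&=abs(b)<.02; bb,zz=b[k],P[k,2]
    for i in(1,-1):
        q=(bb*i>.004)&(zz>.018)&(abs(a[k])<.016); print("   side",i,q.sum(),"v at z=.03:",np.median(bb[q]-i*(zz[q]-.03)).round(4))
E
```

```text
top0 z max [0.0381 0.0409]
   0.0 249 u [-0.0186 -0.0019  0.0149] v [-0.0246  0.0294]
   0.03 122 u [-0.0191 -0.0019  0.0152] v [-0.0256  0.0293]
   0.037 35 u [-0.0191 -0.0027  0.0156] v [-0.0259  0.0289]
   side 1 42 v at z=.03: 0.0128
   side -1 67 v at z=.03: -0.0164
scene0 z max [0.0377 0.0417]
   0.0 320 u [-0.0169  0.0068  0.022 ] v [-0.0297  0.03  ]
   0.03 129 u [-0.0172  0.0019  0.0214] v [-0.0312  0.0293]
   0.037 47 u [-0.0173  0.0007  0.0214] v [-0.0297  0.029 ]
   side 1 18 v at z=.03: 0.0121
   side -1 60 v at z=.03: -0.0151
scene2 z max [0.038  0.0405]
   0.0 323 u [-0.0176  0.0074  0.0218] v [-0.0291  0.03  ]
   0.03 130 u [-0.0174  0.0044  0.0218] v [-0.0297  0.029 ]
   0.037 51 u [-0.0166  0.004   0.0208] v [-0.0295  0.0287]
   side 1 21 v at z=.03: 0.0117
   side -1 62 v at z=.03: -0.0155
```

Emit:
servo_tool:
  deltas: "0 -0.02 -0.6 0 0 0 0.8; 0 0 -0.5 0 0 0 0.8; 0 0 -0.3 0 0 0 0.8; 0 0 0 0 0 0 0.8; 0 0 0 0 0 0 0.8"

```text
time: 21.62
ee_pos: [0.5944, -0.213, 0.0641]
eef_rot: [0.612, 0.791, 0.0, 0.0]
ft_force: [0.0, -0.1, -2.3]
width: 0.05
```

Position is as wanted. Descending slowly to TCP z ≈ 0.030.

Emit:
servo_tool:
  deltas: "0 0 -0.4 0 0 0 0.8; 0 0 -0.25 0 0 0 0.8; 0 0 -0.1 0 0 0 0.8; 0 0 0 0 0 0 0.8; 0 0 0 0 0 0 0.8"

```text
time: 22.25
ee_pos: [0.5942, -0.2129, 0.0337]
eef_rot: [0.612, 0.791, 0.0, 0.0]
ft_force: [-0.4, 0.2, -1.8]
width: 0.0497
```

Emit:
servo_tool:
  deltas: "0 0 -0.06 0 0 0 0.8; 0 0 0 0 0 0 0.8"

```text
time: 22.5
ee_pos: [0.5939, -0.2127, 0.0309]
eef_rot: [0.612, 0.791, 0.0, -0.0]
ft_force: [-0.7, 0.1, -3.0]
width: 0.0501
```

Emit:
servo_tool:
  deltas: "0 0 -0.04 0 0 0 0.8; 0 0 0 0 0 0 0.8"

```text
time: 22.75
ee_pos: [0.5941, -0.2129, 0.0294]
eef_rot: [0.612, 0.791, 0.0, 0.0]
ft_force: [0.4, -0.0, -2.4]
width: 0.0499
```

Emit:
servo_tool:
  deltas: "0 0 -0.03 0 0 0 0.8; 0 0 0 0 0 0 0.8"

```text
time: 23.0
ee_pos: [0.5942, -0.2131, 0.0291]
eef_rot: [0.612, 0.791, 0.0, 0.0]
ft_force: [-2.3, 0.4, 5.2]
width: 0.0499
```

Emit:
servo_tool:
  deltas: "0 0 -0.03 0 0 0 0.8; 0 0 0 0 0 0 0.8"

```text
time: 23.25
ee_pos: [0.5943, -0.2132, 0.029]
eef_rot: [0.612, 0.791, 0.0, 0.0]
ft_force: [-7.8, 2.7, 18.5]
width: 0.0498
```

Seated: the force rose to 18 N with the height stopped at 0.029 and no side load to speak of. Relax the push, open and rise.

Emit:
servo_tool:
  deltas: "0 0 0.06 0 0 0 0.8; 0 0 0 0 0 0 0.4; 0 0 0 0 0 0 0.2; 0 0 0 0 0 0 0.1; 0 0 0 0 0 0 0"
  newtons: 5

```text
time: 23.88
ee_pos: [0.594, -0.2127, 0.0293]
eef_rot: [0.612, 0.791, 0.0, -0.0]
ft_force: [-0.2, 0.3, 0.2]
width: 0.0744
```

Emit:
servo_tool:
  deltas: "0 0 0 0 0 0 0; 0 0 0.3 0 0 0 0; 0 0 0.8 0 0 0 0; 0 0 1 0 0 0 0; 0 0 1 0 0 0 0"

```text
time: 24.5
ee_pos: [0.5939, -0.2129, 0.1555]
eef_rot: [0.612, 0.791, 0.0, 0.0]
ft_force: [0.7, 0.9, 0.3]
width: 0.0872
```

Emit:
servo_tool:
  deltas: "-0.9 0 0.8 0 0 0 0; -1 0 0 0 0 0 0; -1 0 0 0 0 0 0; 0 0 0 0 0 0 0"

```text
time: 25.0
ee_pos: [0.4759, -0.2135, 0.1865]
eef_rot: [0.613, 0.79, 0.001, 0.0]
ft_force: [-0.1, 0.6, 0.6]
width: 0.0871
```

```bash
python3 - <<'E'
from h import *
s=r.read_state();print(s["time"],s["ee_pos"],s["ft_force"])
A=pts(dict(np.load("scene0.npz")))
for n in("top","scene"):
    c=cam(n); W=pts(c); hsv=cv2.cvtColor(c["color"],cv2.COLOR_RGB2HSV); H,S,V=[hsv[...,i].astype(int) for i in range(3)]
    m=(H>13)&(H<26)&(S>90)&(abs(W[...,0]-.594)<.05)&(abs(W[...,1]+.212)<.03)&(W[...,2]>.02)&(W[...,2]<.08)
    if m.sum()>5: print(n,"core",m.sum(),pca(W[m]),"top z",np.percentile(W[m][:,2],98).round(4))
    m=((H<6)|(H>174))&(S>150)&(abs(W[...,0]-.41)<.07)&(abs(W[...,1]-.12)<.04)&(W[...,2]>.06)
    if m.sum()>5: print(n,"lever z",np.median(W[m][:,2]).round(4))
for y0,y1 in((.10,.12),(.12,.14),(.14,.16)):
    m=(abs(A[...,0]-.535)<.035)&(A[...,1]>y0)&(A[...,1]<y1)&(A[...,2]>.09); print("mould dz",np.nanmedian((W-A)[m][:,2]).round(5))
cv2.imwrite("pics/c8.png",cv2.resize(c["color"][100:310,130:410],(800,600),interpolation=cv2.INTER_CUBIC)[...,::-1])
E
```

```text
25.0 [ 0.47586008 -0.21346453  0.18646626] [-0.09306458  0.64583594  0.59773094]
top core 57 (array([ 0.6065, -0.2048,  0.0443]), -38.5) top z 0.0522
top lever z 0.0836
scene core 153 (array([ 0.5987, -0.2087,  0.044 ]), 10.4) top z 0.0512
scene lever z 0.0846
mould dz 0.00017
mould dz -7e-05
mould dz 5e-05
```

View pics/c8.png

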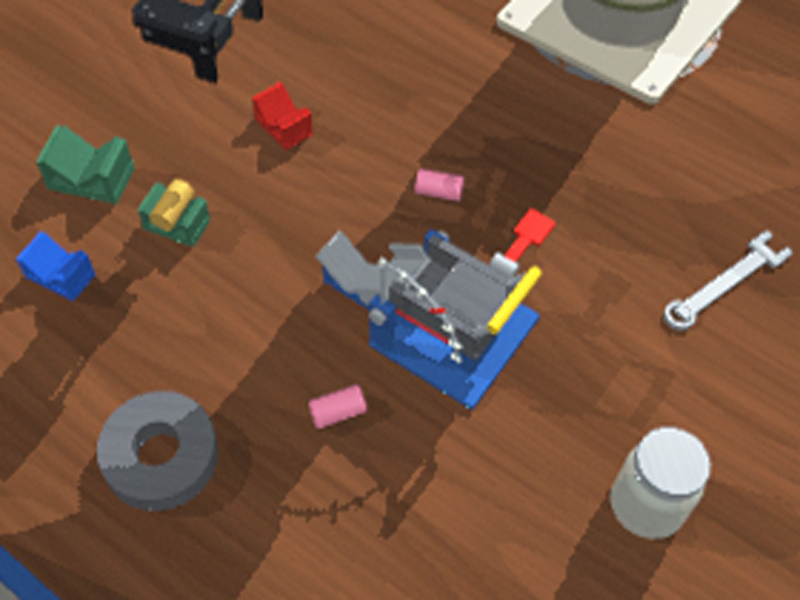

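The core lies in the small green saddle's V (175,205), the mould is level, the lever is down at (535,230), and the bystanders are in place. Handing in.

```bash
python3 -c "
from bench import job; print(job.close_job())"
```

```text
the job is handed in; nothing more can be done
None
```

The job is done and handed in after about 25 s of robot time, in the order asked:

- **Mould:** I tipped it by its handle to about 45° and held it there for over a second; the core rolled into the trough. I then brought the mould back to level. My first return left it about 0.4 mm high, so I pressed it onto its stop again before touching the lock.
- **Lock lever:** I pressed it down until it snapped into its detent.
- **Core:** I gripped the core by its end faces and laid it in the V of the smaller green saddle.

**Last checks:**
- The mould was within 0.2 mm of its starting height.
- The lever pad was at about 84 mm, against 85 mm expected in the detent.
- The top of the core was at 51–52 mm, against 50 mm expected when seated.
- The jar, spanner and die ring looked undisturbed in the last picture.
- The gripper was clear of everything.

**Measurements that disagreed:** The core yaw fitted from the final top view (-38°) is unreliable, because only 57 of the core's pixels were picked up there. The scene view gave about 10°, and the gripper released the core at 14.5°, which fits the groove.

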